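# Find which way the cap unscrews

## Robot

A 7-joint arm with a two-finger parallel gripper is mounted at the origin on a cart in front of the work surface, level with it; the furniture and walls round the work are solid. World frame = base frame: x ahead of the robot, y to its left, z up, the work surface at z = 0. Lengths are in m, angles in rad, forces in N, time in s.
With the tool pointing down it reaches from about 0.4 to 0.875 m from the base axis. Payload 6.5 kg.
Tool frame: the origin (TCP) lies on the centre line of the jaws, within the pads' length; the fingertips stand bot.tcp_to_tips ahead of it and the grasp point (between the pads) lies 5 mm behind it (bot.tcp_to_tips is the distance from the TCP to the fingertips, in m); z points along the fingers, y is the line along which they close (so a half turn about z gives the same grasp; the last joint's range is limited). The gripper opens to 88 mm and grips with 3 to 60 N. Pads are 18 mm wide; open, the fingers measure 123 mm over their backs; the gripper's body (75 mm by 187 mm) begins 45 mm behind the grasp point.
Start: joints at [-1.238, 0.536, -0.004, 1.538, 0.003, 1.067, -0.071], TCP at [0.252, 0.599, 0.253] pointing down, gripper open.
Joint ranges: [-2.7, 2.7], [-0.37, 2.16], [-1.27, 1.26], [0.24, 2.4], [-1.31, 4.45], [0.19, 1.91], [-2.76, 2.76]. Speed limits (rad/s): [2.39, 2.39, 3.14, 3.14, 3.14, 3.14, 3.14].

## Interface

Orientations are given as a unit quaternion [x, y, z, w].
In Python, from rig import bot gives the robot as it stands. The module is installed in compiled form; this text tells all that it offers. Calls block until the motion is done:
- bot.move_ptp(position, orientation): joint-space move of the TCP to a pose.
- bot.move_linear(position, velocity=0.15, rot=None): straight line of the TCP; rot=None keeps the orientation; velocity is the mean speed in m/s.
- bot.goto_joints(angles): joint-space move.
- bot.gripper_open() and bot.grasp(): open the fingers fully, or close them until they stop; the grip force is fixed at half the most.
- bot.sleep(seconds).
- bot.solve_ik(position, orientation): joint angles nearest the present ones, or None.
- bot.sense(): the state.
- bot.capture(name): name is "scene" or "top"; returns (picture, depth): 384x512x3 uint8, red, green, blue; 384x512 float32, m along the optical axis (not along the pixel's ray), 0 where there is no reading.
- bot.calibration(name): a dict with "intrinsics" (3x3 intrinsics, pixels), "distortion" ([k1, k2, p1, p2, k3] as OpenCV has them; the pictures are not rectified), "rvec" (rotation vector, rad) and "tvec" (3), from world to camera coordinates, as OpenCV has them. Camera axes: x right, y down, z forward; pixel columns grow to the right and rows downward; lengths in m; the calibration is good to about 2 mm. A picture is of the moment at which its call begins. calibration takes no time and is no camera call.
A pose or a line that the arm cannot do raises bot.PlanningError and nothing moves.
- bot.hand_in(): hands the job in; it is judged then, once.
The state is a dict: "time_s": time; "joint_positions": joint angles; "joint_velocities": joint speeds; "joint_efforts": joint torques, N m; "tool_pos": TCP position; "orientation": TCP orientation; "force": force on the tool from outside, world axes, zero at the start; "ft_torque": the same for the moment, N m; "opening": opening from 0.0 (shut) to 1.0 (fully open); "grip_force": force on a finger pad.
Only numpy, scipy, OpenCV 4.12 (cv2) and the standard library are available. Lean on these libraries where they do the work, as an engineer would, in place of code of your own. Each camera call takes 0.05 s, during which the arm holds its last target. There are 200 camera calls.

## Task

Take the bottle that stands on the free-spinning turntable (its closed cap is a good handle) and seat it fully down in the square pocket of the wooden nest, which keeps it from turning. There, try the cap both ways if need be to find out which way it loosens, take it off, and finish while still holding the cap in the gripper about a hand's width straight above the bottle. Leave the bottle seated in the nest, leave the look-alike bottle on the wooden block alone, and do not push over or shove the things round about.

Things in the scene. Friction and masses are not known exactly. Their poses are not given: they have to be found in the camera images.
- turntable_top (a point): Centre of the top of the turntable: a plywood disc 200 mm across on a low steel foot, top 36 mm above the bench; its foot is fixed to the bench and the disc spins freely about this upright axis at the lightest push, so that the bottle standing on it off-centre swings round with it. x and y are those of the fixed foot.
- bottle_1_mid (a point): Centre of a grey square bottle's body (48 x 48 x 58 mm, 0.3 kg; 96 mm tall with cap), 29 mm above its underside; z up, x and y square to its sides. The two bottles look alike; one is on the turntable, one on the pine block, which is which varies. Quick thread: its cap opens one way only, hidden, differing between the two. Until then pulling the cap lifts the bottle.
- cap_1_mid (a point): Centre of bottle 1's black ribbed cap: 46 mm across, 30 mm tall, 45 g; 52 mm above the bottle's point; rim 15 mm below this point, 8 mm over the flat shoulder. z up; rib on top along x. Turns lightly, without rising; 65 to 115 degrees its loosening way (aim for 85) it lifts straight off; the other way it stops hard after about 10, and if forced slips in the fingers.
- bottle_2_mid (a point): Centre of a grey square bottle's body (48 x 48 x 58 mm, 0.3 kg; 96 mm tall with cap), 29 mm above its underside; z up, x and y square to its sides. The two bottles look alike; one is on the turntable, one on the pine block, which is which varies. Quick thread: its cap opens one way only, hidden, differing between the two. Until then pulling the cap lifts the bottle.
- cap_2_mid (a point): Centre of bottle 2's black ribbed cap: 46 mm across, 30 mm tall, 45 g; 52 mm above the bottle's point; rim 15 mm below this point, 8 mm over the flat shoulder. z up; rib on top along x. Turns lightly, without rising; 65 to 115 degrees its loosening way (aim for 85) it lifts straight off; the other way it stops hard after about 10, and if forced slips in the fingers.
- nest_floor (a point): Centre of the pocket floor of the nest: a wooden block 100 x 100 x 24 mm screwed to the bench, with a square pocket 52 x 52 mm, 20 mm deep, bevelled 5 mm at its mouth; its floor is 4 mm above the bench. x and y are square to the pocket's sides, z up. The bottle fits in at any quarter turn and can then turn by only some 5 degrees.
- plinth_top (a point): Centre of the top of a fixed pine block 62 x 140 x 36 mm lying on the bench, which carries the look-alike bottle that is left alone.
- gear_mid (a point): Centre of a spare steel gear, 62 mm across and 14 mm thick, that lies on the turntable too; bystander, it may ride round with the disc.
- tape_mid (a point): Centre of a tape measure, 44 x 90 x 69 mm, standing on the bench; bystander.
- jar_mid (a point): Centre of a jar of nails, 57 mm across and 73 mm tall, standing on the bench; bystander.
Not all that is in view belongs to the job. What is shaped like the part that bears cap_1_mid but orange or red is not meant.

How it is judged:
On the way, in this order (a step that is already met when the one before it is completed fails the run):
1. the turntable's bottle is lifted clear of the turntable, cap on, the look-alike still on the block (((height (world z) of bottle_1_mid above 0.078 m and contact force between bottle_1 and turntable below 0.05 N and distance between cap_1_mid and bottle_1_mid below 0.058 m and (horizontal distance between bottle_2_mid and plinth_top below 0.045 m and height (world z) of bottle_2_mid above 0.058 m and angle between bottle_2_mid's own z axis and vertical below 0.12 rad and distance between cap_2_mid and bottle_2_mid below 0.058 m)) or (height (world z) of bottle_2_mid above 0.078 m and contact force between bottle_2 and turntable below 0.05 N and distance between cap_2_mid and bottle_2_mid below 0.058 m and (horizontal distance between bottle_1_mid and plinth_top below 0.045 m and height (world z) of bottle_1_mid above 0.058 m and angle between bottle_1_mid's own z axis and vertical below 0.12 rad and distance between cap_1_mid and bottle_1_mid below 0.058 m)))), for 0.1 s.
2. that bottle stands fully down in the nest, cap still on ((((horizontal distance between bottle_1_mid and nest_floor below 0.007 m and height (world z) of bottle_1_mid below 0.04 m and angle between bottle_1_mid's own z axis and vertical below 0.12 rad) and distance between cap_1_mid and bottle_1_mid below 0.058 m and (horizontal distance between bottle_2_mid and plinth_top below 0.045 m and height (world z) of bottle_2_mid above 0.058 m and angle between bottle_2_mid's own z axis and vertical below 0.12 rad and distance between cap_2_mid and bottle_2_mid below 0.058 m)) or ((horizontal distance between bottle_2_mid and nest_floor below 0.007 m and height (world z) of bottle_2_mid below 0.04 m and angle between bottle_2_mid's own z axis and vertical below 0.12 rad) and distance between cap_2_mid and bottle_2_mid below 0.058 m and (horizontal distance between bottle_1_mid and plinth_top below 0.045 m and height (world z) of bottle_1_mid above 0.058 m and angle between bottle_1_mid's own z axis and vertical below 0.12 rad and distance between cap_1_mid and bottle_1_mid below 0.058 m)))), for 0.2 s.
At the end, for the whole second after the job is handed in: Turntable's bottle seated in the nest (centre within 7 mm, underside within 7 mm of the floor, upright to 0.12 rad), not held; its cap gripped (over 0.5 N), clear of it, still, its centre over 142 mm above the bench (57 mm lift) and within 60 mm of over it. Look-alike upright on the block, cap on ((((horizontal distance between bottle_1_mid and nest_floor below 0.007 m and height (world z) of bottle_1_mid below 0.04 m and angle between bottle_1_mid's own z axis and vertical below 0.12 rad) and (horizontal distance between bottle_2_mid and plinth_top below 0.045 m and height (world z) of bottle_2_mid above 0.058 m and angle between bottle_2_mid's own z axis and vertical below 0.12 rad and distance between cap_2_mid and bottle_2_mid below 0.058 m) and height (world z) of cap_1_mid above 0.142 m and horizontal distance between cap_1_mid and bottle_1_mid below 0.06 m and contact force between cap_1 and bottle_1 below 0.05 N and contact force between cap_1 and the fingers above 0.5 N and linear speed of cap_1 below 0.05 m/s and contact force between bottle_1 and the fingers below 0.3 N) or ((horizontal distance between bottle_2_mid and nest_floor below 0.007 m and height (world z) of bottle_2_mid below 0.04 m and angle between bottle_2_mid's own z axis and vertical below 0.12 rad) and (horizontal distance between bottle_1_mid and plinth_top below 0.045 m and height (world z) of bottle_1_mid above 0.058 m and angle between bottle_1_mid's own z axis and vertical below 0.12 rad and distance between cap_1_mid and bottle_1_mid below 0.058 m) and height (world z) of cap_2_mid above 0.142 m and horizontal distance between cap_2_mid and bottle_2_mid below 0.06 m and contact force between cap_2 and bottle_2 below 0.05 N and contact force between cap_2 and the fingers above 0.5 N and linear speed of cap_2 below 0.05 m/s and contact force between bottle_2 and the fingers below 0.3 N))); the arm keeps its last pose, push and grip.
It fails at once if both bottles are moved (the look-alike is disturbed) (distance of each of bottle_1_mid, bottle_2_mid from where it was at the start of the episode above 0.03 m).
It fails at once if a bottle is tipped over (angle between any of bottle_1_mid, bottle_2_mid's own z axis and vertical above 0.8 rad).
It fails at once if the tape measure or jar is shoved more than 30 mm (distance of any of tape_mid, jar_mid from where it was at the start of the episode above 0.03 m).
It fails at once if the tape measure, jar or gear is tipped or the gear is knocked off the turntable (angle between any of tape_mid, jar_mid, gear_mid's own z axis and vertical above 0.5 rad or height (world z) of gear_mid below 0.03 m).
It also fails if it takes over 48 s, if anything falls off the work surface, if the arm or the gripper's body presses on something with over 40 N, if the wrist force passes 120 N, or if a joint passes its speed limit or range.

## Working session

There is one attempt and no reset: what is moved stays moved. The work goes in short steps, each a Python script; the robot and the scene stay as the last script left them, time stands still between calls to the robot, and variables do not carry over. Pictures are saved under pics/ and viewed, at most 10 in all, crops included, and the job is handed in when it is done.

```bash
mkdir -p pics
python3 - <<'E'
from rig import bot
import cv2,numpy as np
for n in("scene","top"):
    p,d=bot.capture(n); np.savez(n+"0.npz",p=p,d=d); cv2.imwrite(f"pics/{n}0.png",p[...,::-1])
    c=bot.calibration(n); R=cv2.Rodrigues(np.array(c["rvec"]))[0]; print(n,c["intrinsics"],c["distortion"],-R.T@np.array(c["tvec"]).ravel(),R[2])
s=bot.sense();print(s,bot.tcp_to_tips)
E
```

```text
scene [[409.98383185   0.         257.07954611]
 [  0.         409.98383185 187.64492926]
 [  0.           0.           1.        ]] [-0.00467787  0.          0.          0.          0.        ] [-0.01258691 -0.29039572  1.17824413] [ 0.44405125  0.2576263  -0.858165  ]
top [[424.68626191   0.         252.15779044]
 [  0.         424.68626191 200.46920778]
 [  0.           0.           1.        ]] [-0.10864064  0.          0.          0.          0.        ] [0.42583355 0.03096966 1.28160452] [ 0.06793086  0.00393525 -0.99768227]
{'time_s': 0.1, 'joint_positions': array([-1.23822168,  0.53709268, -0.00443506,  1.53875909,  0.00256078,
        1.06729342, -0.07120259]), 'joint_velocities': array([-0.00064165, -0.00277654,  0.00093557, -0.00127395,  0.00168238,
       -0.00034567,  0.00012111]), 'joint_efforts': array([ 2.79491200e-03, -5.72083640e+01,  9.93980393e-01, -2.52231592e+01,
       -5.62025676e-02,  1.35002879e-02,  2.52891255e-05]), 'tool_pos': array([0.25218557, 0.59851226, 0.25193116]), 'orientation': array([ 1.98045701e-01,  9.80192482e-01, -7.65255524e-04, -1.12771876e-04]), 'force': array([-0.40245254, -0.14020665,  0.26477684]), 'ft_torque': array([ 0.0038349 ,  0.02431486, -0.02772185]), 'grip_force': 0.0, 'opening': 1.0030042475049927} 0.014
```

View pics/scene0.png

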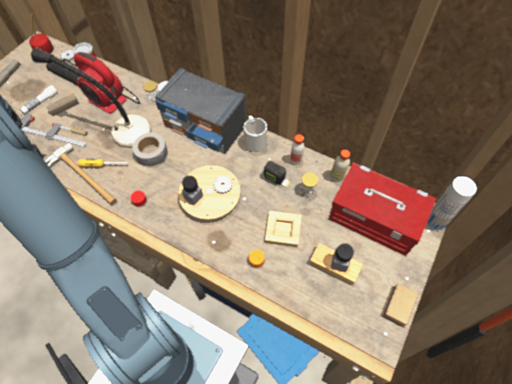

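View pics/top0.png

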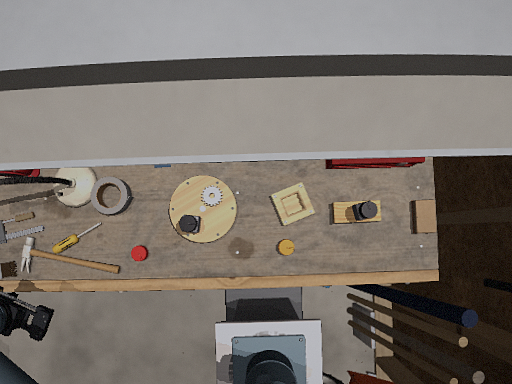

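The scene view shows the turntable at (210,193) with a capped bottle at (191,189), the gear at (223,184), the nest at (284,229) and the plinth with the look-alike at (340,260). In the top view the same things are the disc at (203,209), bottle at (190,225), nest at (292,204) and look-alike at (362,210).

```bash
cat > h.py <<'E'
import cv2,numpy as np
from rig import bot
def cal(n):
    c=bot.calibration(n); return np.array(c["intrinsics"]),np.array(c["distortion"]),cv2.Rodrigues(np.array(c["rvec"]))[0],np.array(c["tvec"]).ravel()
def ray(n,px,z):
    K,D,R,t=cal(n); u=cv2.undistortPoints(np.float64(px).reshape(-1,1,2),K,D).reshape(-1,2)
    d=np.c_[u,np.ones(len(u))]@R; o=-R.T@t
    return o+d*((z-o[2])/d[:,2])[:,None]
def cloud(n,d):
    K,D,R,t=cal(n); v,u=np.mgrid[:384,:512]
    q=cv2.undistortPoints(np.float64(np.c_[u.ravel(),v.ravel()]).reshape(-1,1,2),K,D).reshape(-1,2)
    z=d.ravel().astype(float); P=(np.c_[q,np.ones(len(q))]*z[:,None]-t)@R
    P[z==0]=np.nan; return P.reshape(384,512,3)
E
python3 - <<'E'
from h import *
for n,boxes in(("top",dict(tt=(165,172,240,245),nest=(265,178,320,230),pl=(328,195,388,228))),("scene",dict(tt=(172,160,245,225),nest=(258,205,305,248),pl=(305,238,366,285)))):
    f=np.load(n+"0.npz");p,d=f["p"],f["d"];P=cloud(n,d)
    ims=[]
    for k,(a,b,c,e) in boxes.items():
        sub=P[b:e,a:c].reshape(-1,3); rgb=p[b:e,a:c].reshape(-1,3).astype(int)
        v,u=np.mgrid[b:e,a:c]; uv=np.c_[u.ravel(),v.ravel()]
        blk=(rgb.max(1)<70)
        z=sub[:,2]
        if k!="nest":
            m=blk&(z>0.115)&(z<.15); q=sub[m]
            print(n,k,"cap top n",m.sum(),"mean",q.mean(0).round(4),"mid-range",((np.nanmin(q,0)+np.nanmax(q,0))/2).round(4),"ext",np.ptp(q,0).round(3),"uv",uv[m].mean(0))
            m=(z>.09)&(z<.15);q=sub[m];
        zt=.036 if k!="nest" else .024
        m=(abs(z-zt)<.008)&(rgb[:,0]>rgb[:,2]+30)
        q=ray(n,uv[m],zt)
        (cx,cy),(w,h),ang=cv2.minAreaRect(np.float32(q[:,:2]))
        c,r=cv2.minEnclosingCircle(np.float32(q[:,:2]))
        print(n,k,"rect",round(cx,4),round(cy,4),round(w,4),round(h,4),round(ang,2),"circ",c,r)
        im=cv2.resize(p[b:e,a:c if isinstance(c,int) else 0] if 0 else p[b:e,boxes[k][0]:boxes[k][2]],(395,300),interpolation=cv2.INTER_CUBIC); ims.append(im)
    cv2.imwrite(f"pics/{n}crop.png",np.vstack([np.hstack(ims[:2]),np.hstack([ims[2],ims[2]*0])])[...,::-1])
E
```

```text
top tt cap top n 238 mean [0.4477 0.2127 0.132 ] mid-range [0.4482 0.2131 0.1267] ext [0.044 0.046 0.023] uv [187.51260504 223.17226891]
top tt rect 0.4919 0.183 0.1981 0.1976 88.44 circ (0.4914926290512085, 0.18263070285320282) 0.10012432187795639
top nest rect 0.499 -0.0845 0.1001 0.101 20.78 circ (0.49902498722076416, -0.08511503040790558) 0.06956934183835983
top pl cap top n 50 mean [ 0.4717 -0.2698  0.1275] mid-range [ 0.4704 -0.2788  0.1268] ext [0.046 0.04  0.021] uv [364.04 209.04]
top pl rect 0.4697 -0.2712 0.0622 0.1395 0.97 circ (0.47035273909568787, -0.2713143527507782) 0.07515820860862732
scene tt cap top n 158 mean [0.4427 0.2079 0.1308] mid-range [0.4456 0.2096 0.1274] ext [0.042 0.042 0.025] uv [189.47468354 183.75949367]
scene tt rect 0.491 0.1801 0.1982 0.1981 29.13 circ (0.4905318319797516, 0.18070973455905914) 0.10210999846458435
scene nest rect 0.4997 -0.0855 0.1042 0.1 20.89 circ (0.5004287362098694, -0.08573953062295914) 0.07008323818445206
scene pl cap top n 69 mean [ 0.4614 -0.2807  0.1272] mid-range [ 0.468  -0.2819  0.1264] ext [0.042 0.04  0.022] uv [342.46376812 253.84057971]
scene pl rect 0.4699 -0.2745 0.0646 0.1387 0.62 circ (0.46987175941467285, -0.27359411120414734) 0.07528448104858398
```

View pics/topcrop.png

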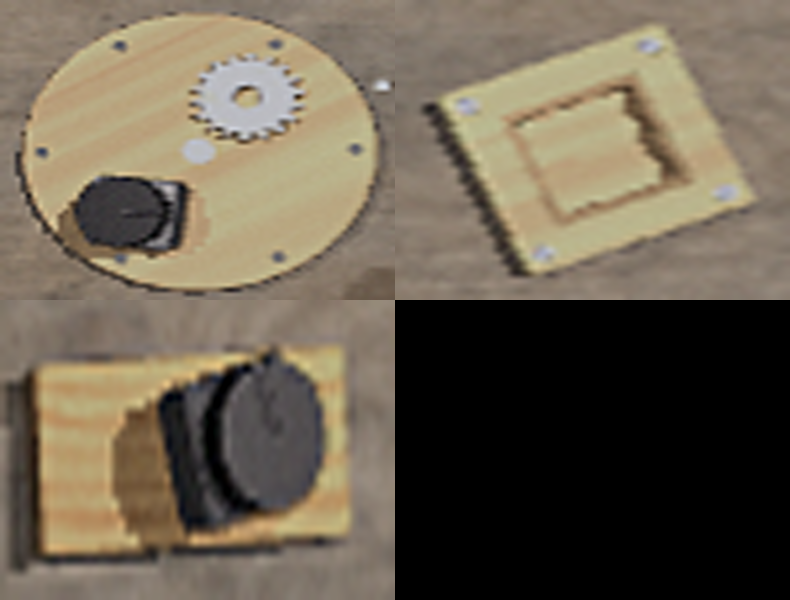

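Top crop: the turntable's bottle cap is lower left on the disc with the body peeking out to its right, and the nest pocket is turned about 20°. Next, refine the cap centre and get the bottle's yaw.

```bash
cat >> h.py <<'E'
def bottle(ztop_cap, c0, show=False, caps=None):
    """cap-top centre and body yaw near c0, cap top at height ztop_cap; pooled from both cameras"""
    pts=[];cs=[]
    for n in("top","scene"):
        p,d=(caps[n] if caps else bot.capture(n)); P=cloud(n,d); v,u=np.mgrid[:384,:512]
        near=np.hypot(P[...,0]-c0[0],P[...,1]-c0[1])<.045
        m=near&(abs(P[...,2]-ztop_cap)<.006)&(p.max(2)<110)
        q=ray(n,np.c_[u[m],v[m]],ztop_cap)[:,:2]
        c,r=cv2.minEnclosingCircle(np.float32(q)); cs.append(c); print(n,"cap circle",np.round(c,4),round(r,4),"mean",q.mean(0).round(4),"n",len(q))
        b=near&(P[...,2]<ztop_cap-.041)&(P[...,2]>ztop_cap-.088)&(np.ptp(p.astype(int),2)<25)
        pts.append(P[b][:,:2])
    c=np.mean(cs,0); q=np.vstack([x-k for x,k in zip(pts,cs)]); q=q[np.hypot(*q.T)<.036]
    best=min(range(0,90),key=lambda a:abs(np.max(abs(q@np.array([[np.cos(np.radians(a)),-np.sin(np.radians(a))],[np.sin(np.radians(a)),np.cos(np.radians(a))]])),1)-.024)[np.hypot(*q.T)>.024].mean())
    print("rect",cv2.minAreaRect(np.float32(np.vstack([q,-q]))),"square yaw",best,"n",len(q)); return c,best
E
python3 - <<'E'
from h import *
caps={n:(np.load(n+"0.npz")["p"],np.load(n+"0.npz")["d"]) for n in("top","scene")}
bottle(.132,(.4465,.211),caps=caps)
bottle(.132,(.467,-.281),caps=caps)
from scipy.spatial.transform import Rotation as Ro
def q(a): return (Ro.from_euler('z',a,degrees=True)*Ro.from_euler('x',180,degrees=True)).as_quat()
for a in range(-90,181,15):
    for pos in((.447,.211,.114),(.499,-.085,.082)):
        try: j=bot.solve_ik(pos,q(a)); print(a,pos[0],None if j is None else np.round(j,2)[[0,1,2,3,4,5,6]])
        except Exception as e: print(a,e)
print(Ro.from_quat(bot.sense()["orientation"]).as_matrix()[:,1])
E
```

```text
top cap circle [0.4478 0.213 ] 0.0238 mean [0.4481 0.2135] n 233
scene cap circle [0.4452 0.2113] 0.0239 mean [0.4454 0.211 ] n 144
rect ((1.862645149230957e-09, -3.725290298461914e-09), (0.047971878200769424, 0.047514814883470535), 81.47488403320312) square yaw 62 n 198
top cap circle [ 0.4699 -0.281 ] 0.0237 mean [ 0.4697 -0.2813] n 217
scene cap circle [ 0.4686 -0.2853] 0.0238 mean [ 0.469  -0.2832] n 197
rect ((0.0, 0.0), (0.04683351144194603, 0.049264997243881226), 13.544645309448242) square yaw 22 n 223
-90 0.447 [-0.27  0.51 -0.32  2.03  0.26  0.64  2.37]
-90 0.499 [-0.68  0.91  1.08  2.06 -1.09  0.91 -2.1 ]
-75 0.447 [-0.22  0.52 -0.39  2.03  0.31  0.65  2.59]
-75 0.499 [-0.68  0.91  1.08  2.06 -1.09  0.91 -1.84]
-60 0.447 [-1.31  0.81  1.09  2.08 -0.97  0.89 -2.26]
-60 0.499 [-0.68  0.91  1.08  2.06 -1.09  0.91 -1.57]
-45 0.447 [-1.31  0.81  1.09  2.08 -0.97  0.89 -2.  ]
-45 0.499 [-0.68  0.91  1.08  2.06 -1.09  0.91 -1.31]
-30 0.447 [-1.31  0.81  1.09  2.08 -0.97  0.89 -1.74]
-30 0.499 [-0.68  0.91  1.08  2.06 -1.09  0.91 -1.05]
-15 0.447 [-1.03  0.57  0.63  2.07 -0.55  0.6
[... 788 characters left out ...]
8  0.57  0.42]
105 0.447 [-0.74  0.5   0.26  2.06 -0.22  0.61 -0.07]
105 0.499 [-0.18  0.59  0.34  2.04 -0.35  0.57  0.66]
120 0.447 [-0.7   0.5   0.21  2.05 -0.17  0.61  0.15]
120 0.499 [-0.16  0.58  0.31  2.04 -0.32  0.57  0.89]
135 0.447 [-0.66  0.49  0.16  2.05 -0.13  0.61  0.38]
135 0.499 [-0.14  0.58  0.28  2.04 -0.29  0.56  1.13]
150 0.447 [-0.62  0.49  0.11  2.05 -0.09  0.61  0.6 ]
150 0.499 [-0.12  0.58  0.25  2.04 -0.26  0.56  1.36]
165 0.447 [-0.58  0.49  0.06  2.05 -0.05  0.61  0.82]
165 0.499 [-0.09  0.57  0.22  2.03 -0.22  0.56  1.59]
180 0.447 [-0.54  0.49  0.01  2.04 -0.01  0.61  1.05]
180 0.499 [-0.06  0.57  0.18  2.03 -0.19  0.55  1.82]
[ 0.38824564  0.92155463 -0.00154486]
```

```bash
cat >> h.py <<'E'
from scipy.spatial.transform import Rotation as Ro
def Q(a): return (Ro.from_euler('z',a,degrees=True)*Ro.from_euler('x',180,degrees=True)).as_quat()
def st(tag=""):
    s=bot.sense(); print(tag,"t",round(s["time_s"],2),"p",s["tool_pos"].round(4),"F",s["force"].round(2),"M",s["ft_torque"].round(3),"op",round(s["opening"],3),"gf",round(s["grip_force"],2),"j7",round(s["joint_positions"][6],3)); return s
E
python3 - <<'E'
from h import *
bot.move_linear([.31,.42,.25],velocity=.3)
bot.move_ptp([.4465,.2122,.19],Q(146)); st()
bot.move_linear([.4465,.2122,.115],velocity=.12); st()
bot.grasp(); st("grasp")
bot.move_linear([.4465,.2122,.215],velocity=.15); bot.sleep(.2); st("lift")
for n in("scene","top"):
    p,d=bot.capture(n); np.savez(n+"1.npz",p=p,d=d)
    a,b,w,h=((150,110,120,110),(140,160,120,90))[n=="top"]
    cv2.imwrite(f"pics/{n}1.png",cv2.resize(p[b:b+h,a:a+w],None,fx=5,fy=5)[...,::-1])
E
```

```text
t 1.88 p [0.4461 0.2145 0.1902] F [-0.    0.46 -0.68] M [ 0.012  0.042 -0.017] op 1.001 gf 0.0 j7 0.517
 t 2.65 p [0.4468 0.2127 0.1155] F [-0.19 -0.27 -0.41] M [-0.023 -0.011 -0.035] op 0.996 gf 0.0 j7 0.544
grasp t 3.38 p [0.4465 0.2122 0.115 ] F [0.09 0.9  1.53] M [-0.037  0.049 -0.018] op 0.507 gf 30.0 j7 0.545
lift t 4.39 p [0.4459 0.2119 0.214 ] F [-0.28 -0.18 -2.71] M [-0.016  0.049  0.031] op 0.508 gf 30.0 j7 0.51
```

View pics/scene1.png

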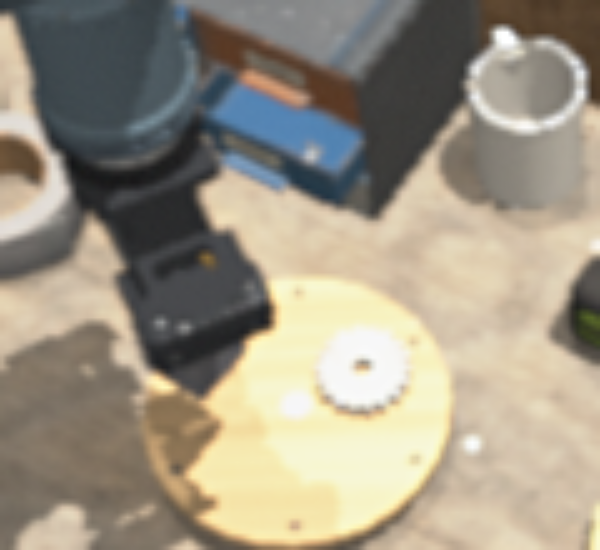

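The bottle is lifted clear and the gear hasn't moved, so the disc did not turn and the yaw I measured still holds.

Run:
```python
from h import *
bot.move_ptp([.4993,-.085,.20],Q(85.3)); bot.sleep(.2)
bot.move_linear([.4993,-.085,.125],velocity=.15); bot.sleep(.2);st()
ims=[]
for n in("scene","top"):
    p,d=bot.capture(n); np.savez(n+"2.npz",p=p,d=d); P=cloud(n,d)
    a,b,w,h=((245,180,75,75),(250,165,75,75))[n=="top"]
    ims.append(cv2.resize(p[b:b+h,a:a+w],(400,400),interpolation=cv2.INTER_CUBIC))
    m=(np.hypot(P[...,0]-.4993,P[...,1]+.085)<.045)&(P[...,2]>.052)&(P[...,2]<.098)
    q=P[m][:,:2]; print(n,m.sum()); 
    if len(q)>5: print(cv2.minAreaRect(np.float32(q)),q.min(0),q.max(0))
cv2.imwrite("pics/near2.png",np.hstack(ims)[...,::-1])
```

```text
t 6.7 p [ 0.5    -0.085   0.1259] F [ 0.47  0.53 -3.81] M [-0.014  0.047 -0.004] op 0.51 gf 30.0 j7 0.311
scene 73
((0.484840452671051, -0.1063309758901596), (0.013644477352499962, 0.03324703872203827), 49.26010513305664) [ 0.47597766 -0.11766011] [ 0.50188816 -0.09031297]
top 0
```

View pics/near2.png

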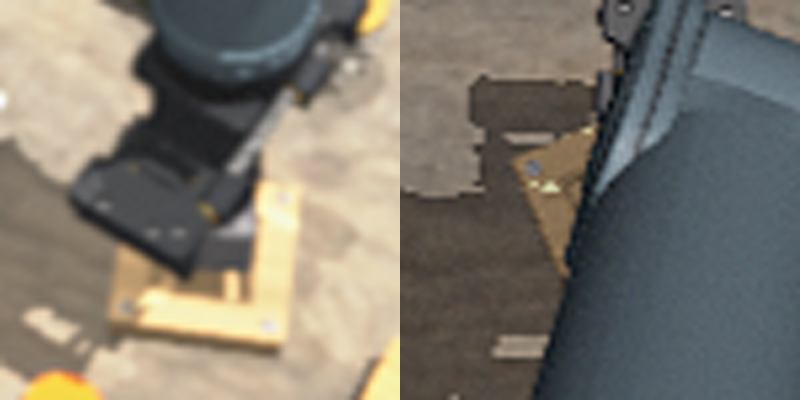

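The scene view shows the bottle over the pocket with its lower edge parallel to the nest, so I lower it with a force guard.

Run:
```python
from h import *
x,y=.4993,-.085
for z in (.112,.105,.1,.096,.092,.088,.0845,.083):
    bot.move_linear([x,y,z],velocity=.06); s=st(z)
    if s["force"][2]>15: print("contact");break
```

```text
0.112 t 7.17 p [ 0.4988 -0.085   0.1114] F [-0.11 -0.33 -3.33] M [ 0.002  0.093 -0.012] op 0.511 gf 30.0 j7 0.324
0.105 t 7.43 p [ 0.4992 -0.085   0.1046] F [ 0.03  0.8  -3.26] M [-0.029 -0.008 -0.013] op 0.511 gf 30.0 j7 0.331
0.1 t 7.68 p [ 0.5001 -0.0844  0.1009] F [-1.96  3.16  9.83] M [ 0.31   0.545 -0.066] op 0.505 gf 30.0 j7 0.336
0.096 t 7.93 p [ 0.5    -0.0829  0.0978] F [-6.46  6.56 25.61] M [ 1.342  1.569 -0.197] op 0.509 gf 30.0 j7 0.339
contact
```

Run:
```python
from h import *
x,y=.4993,-.085
bot.move_linear([x,y,.106],velocity=.06); st("back")
x-=.0015;y+=.0025
bot.move_linear([x,y,.106],velocity=.06)
for z in (.1,.098,.096,.094,.092,.088,.0845,.083):
    bot.move_linear([x,y,z],velocity=.05); bot.sleep(.1); s=st(z); F=s["force"]
    if F[2]>25: print("contact");break
    if F[2]>3: x+=float(np.clip(F[0]*2e-4,-.001,.001)); y+=float(np.clip(F[1]*2e-4,-.001,.001))
print(x,y)
```

```text
back t 8.25 p [ 0.4995 -0.0852  0.1061] F [-0.22  0.57 -2.81] M [-0.072  0.092  0.031] op 0.507 gf 30.0 j7 0.33
0.1 t 8.87 p [ 0.4977 -0.0825  0.0999] F [ 0.07 -0.23 -2.78] M [-0.033  0.06   0.008] op 0.511 gf 30.0 j7 0.331
0.098 t 9.22 p [ 0.4978 -0.0826  0.098 ] F [ 0.15  0.18 -2.27] M [-0.065  0.032 -0.039] op 0.507 gf 30.0 j7 0.333
0.096 t 9.57 p [ 0.4978 -0.0825  0.096 ] F [ 0.68  0.9  -2.29] M [-0.036  0.039  0.03 ] op 0.505 gf 30.0 j7 0.335
0.094 t 9.92 p [ 0.4978 -0.0825  0.094 ] F [ 0.15 -0.27 -3.49] M [-0.051  0.016  0.002] op 0.511 gf 30.0 j7 0.337
0.092 t 10.27 p [ 0.4978 -0.0825  0.092 ] F [ 0.4  -0.08 -2.59] M [-0.036  0.051  0.012] op 0.504 gf 30.0 j7 0.339
0.088 t 10.62 p [ 0.4978 -0.0825  0.0879] F [ 0.16 -0.27 -2.24] M [-0.049 -0.006 -0.015] op 0.503 gf 30.0 j7 0.343
0.0845 t 10.97 p [ 0.4978 -0.0825  0.0845] F [-0.02  0.11 -2.81] M [-0.032  0.056 -0.037] op 0.506 gf 30.0 j7 0.346
0.083 t 11.32 p [ 0.4978 -0.0825  0.083 ] F [-0.48 -0.33 -2.28] M [-0.049  0.041  0.016] op 0.507 gf 30.0 j7 0.347
0.4978 -0.0825
```

Run:
```python
from h import *
x,y=.4978,-.0825
for z in (.082,.081,.080,.079,.078):
    bot.move_linear([x,y,z],velocity=.05); bot.sleep(.1); s=st(z)
    if s["force"][2]>5: break
bot.gripper_open(); st("open")
bot.move_linear([.4988,-.0842,.083],velocity=.1); bot.grasp(); bot.sleep(.2); st("regrasp")
j=bot.sense()["joint_positions"].copy()
for k in (8,14,20,26):
    t=j.copy(); t[6]+=np.radians(k); bot.goto_joints(t); bot.sleep(.15); s=st(f"j7+{k}")
    if abs(s["ft_torque"][2])>.4: print("stop"); break
np.save("j0.npy",j)
```

```text
0.082 t 11.67 p [ 0.498  -0.0826  0.0821] F [-0.02 -1.38 -1.23] M [-0.081  0.053  0.026] op 0.502 gf 30.0 j7 0.348
0.081 t 12.02 p [ 0.4981 -0.0828  0.0813] F [ 1.07 -1.34  2.96] M [-0.345  0.036  0.041] op 0.505 gf 30.0 j7 0.349
0.08 t 12.37 p [ 0.4986 -0.0835  0.0809] F [-1.11 -2.94 10.49] M [-0.594  0.319 -0.094] op 0.509 gf 30.0 j7 0.35
open t 13.14 p [ 0.4978 -0.0825  0.08  ] F [ 0.29  0.31 -0.18] M [-0.071  0.062  0.039] op 0.999 gf 0.0 j7 0.35
regrasp t 14.32 p [ 0.4988 -0.0842  0.083 ] F [-0.3  -0.05 -0.01] M [-0.066  0.07  -0.015] op 0.509 gf 30.0 j7 0.35
j7+8 t 14.72 p [ 0.4992 -0.0839  0.0831] F [1.86 1.25 1.66] M [ 0.362 -0.266 -0.042] op 0.508 gf 30.0 j7 0.487
j7+14 t 15.12 p [ 0.4993 -0.0839  0.0832] F [2.21 3.66 2.3 ] M [ 0.76  -0.578 -0.718] op 0.508 gf 30.0 j7 0.591
stop
```

+14° gives a hard stop (0.72 N·m), so it loosens the other way.

Run:
```python
from h import *
j=np.load("j0.npy")
for k in (0,-15,-30,-60,-87):
    t=j.copy(); t[6]+=np.radians(k); bot.goto_joints(t); bot.sleep(.15); s=st(f"j7{k}")
    if abs(s["ft_torque"][2])>.5: print("stop"); break
else:
    p=s["tool_pos"]
    for dz in (.01,.025,.09):
        bot.move_linear([p[0],p[1],p[2]+dz],velocity=.06); s=st(f"up{dz}")
        if s["force"][2]<-2.5: print("heavy");break
    bot.sleep(.3); st()
    p,d=bot.capture("scene"); cv2.imwrite("pics/end.png",cv2.resize(p[150:260,230:350],None,fx=5,fy=5,interpolation=cv2.INTER_CUBIC)[...,::-1])
```

```text
j70 t 15.62 p [ 0.499  -0.0846  0.0832] F [2.04 0.42 3.61] M [ 0.06  -0.4   -0.004] op 0.505 gf 30.0 j7 0.352
j7-15 t 16.12 p [ 0.4992 -0.0845  0.0832] F [ 3.09 -0.11  5.  ] M [-0.031 -0.592 -0.018] op 0.509 gf 30.0 j7 0.091
j7-30 t 16.63 p [ 0.4991 -0.0845  0.0832] F [ 3.33 -0.05  4.06] M [-0.187 -0.564 -0.005] op 0.506 gf 30.0 j7 -0.171
j7-60 t 17.35 p [ 0.4994 -0.0847  0.0833] F [ 3.61 -0.94  5.51] M [-0.237 -0.53  -0.029] op 0.507 gf 30.0 j7 -0.695
j7-87 t 18.02 p [ 0.4995 -0.0848  0.0833] F [ 3.67 -1.    4.7 ] M [-0.293 -0.602  0.029] op 0.507 gf 30.0 j7 -1.164
up0.01 t 18.35 p [ 0.499  -0.0848  0.0934] F [1.46 0.25 0.31] M [-0.129 -0.142  0.006] op 0.507 gf 30.0 j7 -1.176
up0.025 t 18.75 p [ 0.4995 -0.0846  0.1087] F [-0.52 -0.19 -0.15] M [-0.003  0.178 -0.028] op 0.505 gf 30.0 j7 -1.191
up0.09 t 19.98 p [ 0.4992 -0.0847  0.173 ] F [-0.47 -1.08 -0.3 ] M [0.015 0.14  0.003] op 0.51 gf 30.0 j7 -1.254
 t 20.28 p [ 0.4994 -0.0848  0.1732] F [ 0.29 -0.83 -0.64] M [-0.037  0.106  0.01 ] op 0.505 gf 30.0 j7 -1.254
```

View pics/end.png

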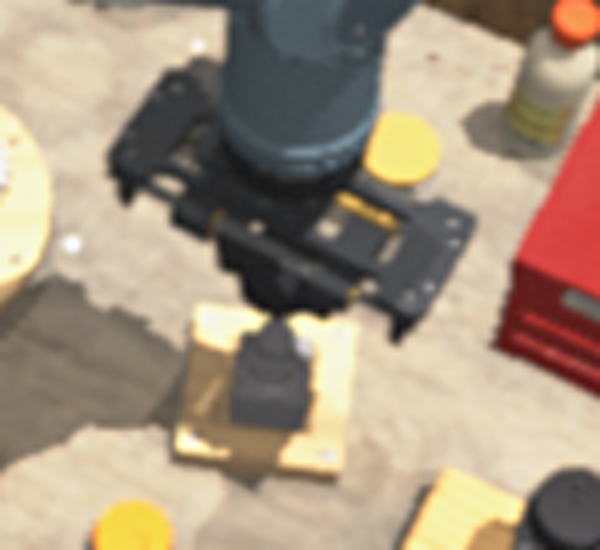

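The picture shows the bottle seated in the nest with its neck bare, the cap held above it in the gripper, and the look-alike still on its block.

```bash
python3 -c "
from rig import bot
print(bot.hand_in())"
```

```text
the job is handed in; nothing more can be done
None
```

I handed the job in at about 20 s of the 48 s: the turntable's bottle is seated in the nest, its cap is off and gripped about 90 mm above it, and the look-alike is untouched; `hand_in()` returned no verdict, so the judged result isn't known.

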